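# Lay out the crystal stall's display row

## Task

On the blue board, stand the amber crystal in the middle of the light puck, put the pyrite block flat in the middle of the wooden plinth and stand the violet crystal upright on the middle of the pyrite. Stand the milky white crystal on the board exactly halfway between light and plinth, and the dark smoky one on the board at the other side of the light, so that smoky, light, milky and plinth make one straight, evenly spaced row. Let no specimen fall over, leave the jar and the gift box where they are, and let go of everything.

Things in the scene. Friction and masses are not known exactly. Their poses are not given: they have to be found in the camera images.
- board: fixed display board covered in blue fabric, lying flat on the table: 120 (x) x 540 (y) x 10 mm high. Origin at the centre of its underside, z up; y runs along its length. It carries the light and the plinth, both on its long centre line, 100 mm either side of its middle, so their centres are 200 mm apart; which one is on which side changes.
- light: fixed round light puck on the board: black body 76 mm across, with a glowing yellow disc 66 mm across on top, 20 mm high in all (flat top 30 mm above the table). Origin at the centre of its underside, which lies on the board's top, 10 mm above the table; z up.
- plinth: fixed square plinth of pale wood on the board, 76 x 76 mm and 24 mm high (flat top 34 mm above the table). Origin at the centre of its underside, which lies on the board's top; sides along x and y, z up.
- amber: loose amber-orange crystal point standing upright: a six-sided prism 42 mm across flats (48 mm across corners) and 56 mm high with straight sides, topped by a 26 mm blunt six-sided tip (82 mm tall in all), about 280 g. Origin at the centre of its underside, z up. Corners lie on its +x axis and every 60 degrees from there, so its y axis (and every 60 degrees from there) goes through a pair of flat faces. Starts at any yaw.
- milky: loose milky white crystal point standing upright: a six-sided prism 40 mm across flats (46 mm across corners) and 70 mm high with straight sides, topped by a 28 mm blunt six-sided tip (98 mm tall in all), about 300 g. Origin at the centre of its underside, z up. Corners lie on its +x axis and every 60 degrees from there, so its y axis (and every 60 degrees from there) goes through a pair of flat faces. Starts at any yaw.
- smoky: loose very dark brown (smoky) crystal point standing upright: a six-sided prism 36 mm across flats (42 mm across corners) and 62 mm high with straight sides, topped by a 26 mm blunt six-sided tip (88 mm tall in all), about 220 g. Origin at the centre of its underside, z up. Corners lie on its +x axis and every 60 degrees from there, so its y axis (and every 60 degrees from there) goes through a pair of flat faces. Starts at any yaw.
- violet: loose violet crystal point standing upright: a six-sided prism 34 mm across flats (39 mm across corners) and 44 mm high with straight sides, topped by a 20 mm blunt six-sided tip (64 mm tall in all), about 130 g. Origin at the centre of its underside, z up. Corners lie on its +x axis and every 60 degrees from there, so its y axis (and every 60 degrees from there) goes through a pair of flat faces. Starts at any yaw.
- pyrite: loose brassy-gold block of pyrite with flat top and bottom: 44 (x) x 50 (y) x 34 mm high, about 380 g. Small cubes grow out of its two y faces (up to 8 mm, look only), so it is gripped across its two smooth x faces, 44 mm apart. Origin at the centre of its underside, z up. Starts flat, turned less than 30 degrees from the robot's axes.
- jar: loose closed jar of green glass with a steel cap, 64 mm across, 85 mm high, 350 g; it does not belong to the job. Origin at the centre of its underside.
- giftbox: loose closed cardboard gift box with a red band, 79 x 79 mm, 40 mm high, 200 g; it does not belong to the job. Origin at the centre of its underside.
Things that resemble listed ones, but are neither listed nor needed, are in the scene too. Of the things shaped like the violet, the violet one is meant. Several things look just like the smoky: the one meant starts farthest from the robot's base.

How it is judged:
At the end, for the whole second after the job is handed in: Amber on light, pyrite on plinth, violet on pyrite, each centred within 12 mm; milky on the board within 15 mm of the midpoint of light and plinth; smoky on the board beyond the light, within 15 mm of the row line and 300 +-15 mm from the plinth; all upright, at rest; jar and box within 30 mm (horizontal distance between amber and light below 0.012 m and z of amber in the frame of light between 0.016 and 0.024 m and horizontal distance between pyrite and plinth below 0.012 m and z of pyrite in the frame of plinth between 0.02 and 0.028 m and horizontal distance between violet and pyrite below 0.012 m and z of violet in the frame of pyrite between 0.03 and 0.038 m and horizontal distance between milky and board below 0.015 m and z of milky in the frame of board between 0.006 and 0.014 m and x of smoky in the frame of board between -0.015 and 0.015 m and horizontal distance between smoky and plinth between 0.285 and 0.315 m and horizontal distance between smoky and light below 0.13 m and z of smoky in the frame of board between 0.006 and 0.014 m and angle between each of amber, milky, smoky, violet, pyrite's own z axis and vertical below 0.1 rad and linear speed of each of amber, milky, smoky, violet, pyrite below 0.02 m/s and angular speed of each of amber, milky, smoky, violet, pyrite below 0.2 rad/s and distance of each of jar, giftbox from where it was at the start of the episode below 0.03 m); the robot touches nothing.
It fails at once if the jar is pushed more than 30 mm from its place or tipped (distance of jar from where it was at the start of the episode above 0.03 m or angle between jar's own z axis and vertical above 0.5 rad).
It fails at once if the giftbox is pushed more than 30 mm from its place or tipped (distance of giftbox from where it was at the start of the episode above 0.03 m or angle between giftbox's own z axis and vertical above 0.5 rad).
It fails at once if a specimen is knocked over (leans more than 50 degrees) (angle between any of amber, milky, smoky, violet, pyrite's own z axis and vertical above 0.9 rad).
It also fails if it takes over 120 s, if anything falls off the work surface, if the arm or the gripper's body presses on something with over 40 N, if the wrist force passes 120 N, or if a joint passes its speed limit or range.

## Robot

A 6-joint arm with a two-finger parallel gripper is mounted at the origin on the work surface. World frame = base frame: x ahead of the robot, y to its left, z up, the work surface at z = 0. Lengths are in m, angles in rad, forces in N, time in s.
With the tool pointing down it reaches from about 0.275 to 0.85 m from the base axis. Payload 5.2 kg.
Tool frame: the origin (TCP) lies at the very end of the fingers, on their centre line; the grasp point (between the pads) lies 19 mm behind it; z points along the fingers, y is the line along which they close (so a half turn about z gives the same grasp; the last joint's range is limited). The gripper opens to 85 mm and grips with 20 to 120 N. Pads are 22 mm wide; open, the fingers measure 114 mm over their backs; the gripper's body (76 mm by 85 mm) begins 54 mm behind the grasp point. The pads swing forward as they close: fully open they stand 13 mm farther back than shut.
Start: joints at [0.907, 0.259, 1.535, -0, 1.348, -0.203], TCP at [0.245, 0.493, 0.231] pointing down, gripper open.
Joint ranges: [-3.14, 3.14], [-0.91, 2.08], [0.19, 2.58], [-1.22, 4.36], [0.22, 2.71], [-3.12, 3.12]. Speed limits (rad/s): [2.57, 2.57, 3.14, 3.14, 3.14, 3.14].

## Interface

Orientations are given as a unit quaternion [w, x, y, z].
In Python, from station import ctrl gives the robot as it stands.
- The arm moves only by the shell command python3 -m pendant 'ROWS'. ROWS is JSON, a list that holds one entry, the list of rows, each a list of 7 numbers: the opening, from 0 (shut) to 1 (fully open), then the shift along the tool's x, y, z in mm, then the turn, a rotation vector about the tool's x, y, z in rad. A call has 1 to 20 rows; each row shifts and turns the commanded pose from where the row before left it, along the tool's axes as they then stand; what a row does not reach is not made up. A row lasts 1/8 s, in which the tool goes at most 62.5 mm and 10.7 degrees, less where a joint would pass 70% of its speed; a pose out of reach is approached as far as the arm can. A call is refused whole if a number of a shift passes 62.5 or a number of a turn 0.188, either way. A call with a gripper value outside its range is refused whole. The fingers move at their own pace and stop on an object; the grip force is fixed at half the most. Time passes only in rows, so rows that do not move let the fingers close. It gives the time, the measured TCP pose, the force, the opening and the grip force at its end, in the units of the state.
- ctrl.get_obs(): the state, without advancing time (a new reading comes with each control period).
- ctrl.read_camera(name): name is "scene" or "side" or "wrist"; returns a dict with "color" (384x512x3 uint8, red, green, blue), "camera_matrix" (3x3 intrinsics, pixels), "R" (3x3) and "t" (3): a world point X has camera coordinates R X + t. Camera axes: x right, y down, z forward; pixel columns grow to the right and rows downward; lengths in m; the calibration is good to about 2 mm. A picture is of the moment at which its call begins. There is no depth.
- ctrl.close_job(): hands the job in; it is judged then, once.
The state is a dict: "t": time; "qpos": joint angles; "qd": joint speeds; "joint_efforts": joint torques, N m; "tcp_pos": TCP position; "orientation": TCP orientation; "ft_force": force on the tool from outside, world axes, zero at the start; "moment": the same for the moment, N m; "gripper_width": opening from 0.0 (shut) to 1.0 (fully open); "gripper_force": force on a finger pad.
Only numpy, scipy, OpenCV 4.12 (cv2) and the standard library are available. Lean on these libraries where they do the work, as an engineer would, in place of code of your own. Each camera call takes 0.05 s, during which the arm holds its last target. There are 200 camera calls.

## Working session

There is one attempt and no reset: what is moved stays moved. The work goes in short steps, Python scripts to look and compute and a shell command to move; the robot and the scene stay as the last step left them, time stands still between calls to the robot, and variables do not carry over. Pictures are saved under pics/ and viewed, at most 14 in all, crops included, and the job is handed in when it is done.

```bash
ls; mkdir -p pics
python3 - <<'E'
from station import ctrl
import cv2,numpy as np
np.set_printoptions(precision=4,suppress=True)
print(ctrl.get_obs())
for n in ("scene","side"):
    c=ctrl.read_camera(n)
    cv2.imwrite(f"pics/{n}0.png",c["color"][:,:,::-1]); print(n,c["camera_matrix"],c["R"],c["t"],-c["R"].T@c["t"])
E
```

```text
pics
{'t': 0.0, 'qpos': array([ 0.9072,  0.2593,  1.5361,  0.    ,  1.348 , -0.2028]), 'qd': array([ 0.001 ,  0.0015, -0.002 ,  0.001 , -0.0004,  0.0015]), 'joint_efforts': array([ -0.0014, -44.6042, -29.0571,  -0.0006,   0.0119,  -0.    ]), 'tcp_pos': array([0.2442, 0.4922, 0.2305]), 'orientation': array([-0.0004,  0.2284,  0.9736, -0.0008]), 'ft_force': array([-0.1426,  0.0621, -0.3599]), 'moment': array([-0.0397,  0.0093, -0.0098]), 'gripper_force': 0.0, 'gripper_width': 0.9952455865366325}
scene [[396.2166   0.     249.2785]
 [  0.     396.2166 192.3224]
 [  0.       0.       1.    ]] [[-0.6141  0.7892 -0.0067]
 [ 0.4998  0.3823 -0.7772]
 [-0.6108 -0.4807 -0.6292]] [ 0.2932 -0.2142  1.3868] [1.1341 0.5172 0.7081]
side [[425.385    0.     252.8913]
 [  0.     425.385  192.315 ]
 [  0.       0.       1.    ]] [[ 0.7278 -0.6858 -0.0065]
 [-0.3484 -0.3615 -0.8648]
 [ 0.5907  0.6317 -0.502 ]] [-0.3735  0.2281  0.8068] [-0.1253 -0.6834  0.5998]
```

View pics/scene0.png

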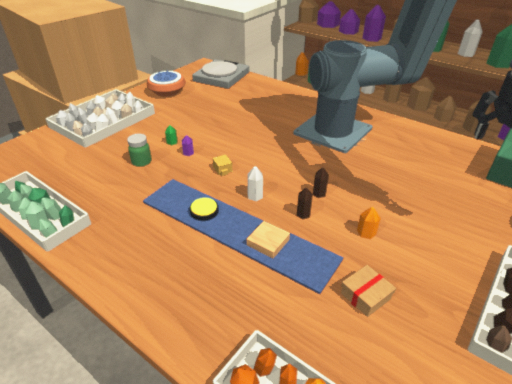

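View pics/side0.png

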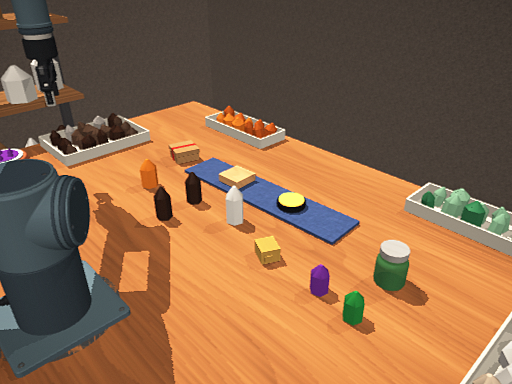

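The scene view shows the light at (204,208), plinth (268,238), pyrite (222,164), violet (187,146) with a green look-alike (171,134), milky (256,184) and amber (369,222). It also shows the jar at (139,150) and the box at (369,290). There are two smoky candidates, (304,204) and (320,183), which are (193,188) and (163,203) in the side view. I'll pick the farther one once I've measured both.

```bash
cat > h.py <<'E'
from station import ctrl
import cv2,numpy as np
np.set_printoptions(precision=4,suppress=True)
def ray(c,uv,z):
    d=c["R"].T@np.linalg.inv(c["camera_matrix"])@np.array([uv[0],uv[1],1.]); o=-c["R"].T@c["t"]
    return (o+d*(z-o[2])/d[2])[:2]
def blob(c,kind,seed=None,rad=40,amin=40):
    im=c["color"]; hsv=cv2.cvtColor(im,cv2.COLOR_RGB2HSV); h,s,v=[hsv[:,:,i].astype(int) for i in range(3)]
    m={"amber":(h>8)&(h<18)&(s>215)&(v>100),"white":(s<60)&(v>130),"dark":(v<75),"violet":(h>125)&(h<150)&(s>120),
       "gold":(h>20)&(h<31)&(s>120)&(v>60),"yellow":(h>24)&(h<35)&(s>120)&(v>180),"green":(h>50)&(h<85)&(s>120),"blue":(h>100)&(h<122)&(s>100),
       "wood":(h>12)&(h<24)&(s<140)&(v>180)}[kind].astype(np.uint8)
    if seed is not None:
        k=np.zeros_like(m); cv2.circle(k,tuple(map(int,seed)),rad,1,-1); m&=k
    cs,_=cv2.findContours(m,cv2.RETR_EXTERNAL,cv2.CHAIN_APPROX_NONE)
    cs=[x for x in cs if cv2.contourArea(x)>amin]
    return max(cs,key=cv2.contourArea) if cs else None
def cen(x):
    M=cv2.moments(x); return np.array([M["m10"],M["m01"]])/M["m00"]
E
python3 - <<'E'
from h import *
S=ctrl.read_camera("scene"); D=ctrl.read_camera("side"); W=ctrl.read_camera("wrist")
cv2.imwrite("pics/w0.png",W["color"][:,:,::-1])
o=ctrl.get_obs(); print("wristcam",-W["R"].T@W["t"],W["R"],W["camera_matrix"][0,0],o["tcp_pos"])
T=[("light","yellow",(204,208),(291,201),.03,12,18),("amber","amber",(369,222),(149,174),.037,24,24),("milky","white",(256,184),(234,205),.045,26,26),
("smokyA","dark",(304,204),(193,188),.04,18,18),("smokyB","dark",(320,183),(163,203),.04,18,20),("violet","violet",(187,146),(320,280),.03,16,20),
("pyrite","gold",(222,164),(267,249),.018,14,18),("green","green",(171,134),(353,306),.03,15,20),("plinth","wood",(268,238),(237,177),.03,26,24),("jar","green",(139,150),(391,270),.035,20,24)]
for n,k,a,b,z,r1,r2 in T:
    L=[]
    for c,s,r in ((S,a,r1),(D,b,r2)):
        x=blob(c,k,s,r,20)
        L.append((ray(c,cen(x),z),cv2.contourArea(x)) if x is not None else None)
    print(n,L)
for c,s in ((S,(240,230)),(D,(270,200))):
    b=blob(c,"blue",s,150); q=cv2.boxPoints(cv2.minAreaRect(b)); 
    ap=cv2.approxPolyDP(cv2.convexHull(b),6,True)[:,0]
    print([(p,ray(c,p,.01)) for p in ap])
E
```

```text
wristcam [0.18   0.524  0.3733] [[ 0.4443  0.8959 -0.0008]
 [ 0.8598 -0.4261  0.2814]
 [ 0.2517 -0.1257 -0.9596]] 314.1943028237878 [0.2444 0.4925 0.2309]
light [(array([ 0.5936, -0.0597]), 297.0), (array([ 0.5923, -0.0607]), 253.0)]
amber [(array([0.4022, 0.3103]), 379.0), (array([0.3909, 0.3011]), 329.5)]
milky [(array([0.4534, 0.0013]), 393.5), (array([ 0.4479, -0.0027]), 525.0)]
smokyA [(array([0.4437, 0.1492]), 228.0), (array([0.432 , 0.1449]), 369.0)]
smokyB [(array([0.3403, 0.1377]), 226.0), (array([0.3285, 0.1326]), 407.5)]
violet [(array([ 0.4099, -0.3039]), 133.5), (array([ 0.4025, -0.3079]), 440.0)]
pyrite [(array([ 0.3912, -0.1731]), 107.5), (array([ 0.4242, -0.141 ]), 233.0)]
green [(array([ 0.3971, -0.3931]), 131.0), (array([ 0.3898, -0.3965]), 529.5)]
plinth [(array([0.5807, 0.1406]), 778.0), (array([0.5005, 0.0599]), 143.0)]
jar [None, None]
[(array([147, 199], dtype=int32), array([ 0.6504, -0.2217])), (array([172, 181], dtype=int32), array([ 0.5518, -0.2269])), (array([340, 259], dtype=int32), array([0.5224, 0.3011])), (array([319, 291], dtype=int32), array([0.6305, 0.3082]))]
[(array([239, 189], dtype=int32), array([0.5534, 0.0993])), (array([256, 176], dtype=int32), array([0.6413, 0.1224])), (array([358, 223], dtype=int32), array([ 0.6515, -0.2288])), (array([330, 243], dtype=int32), array([ 0.5374, -0.2316])), (array([245, 201], dtype=int32), array([0.5219, 0.0399]))]
```

View pics/w0.png

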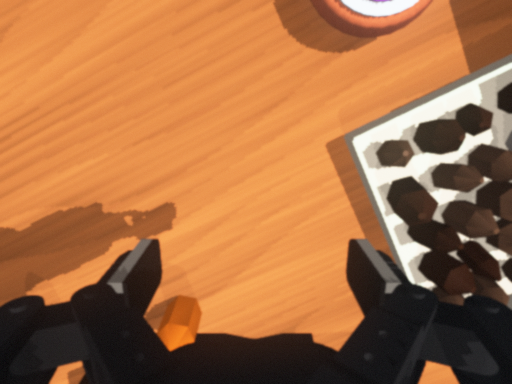

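The wrist view shows the table beyond the fingers, amber at (180,320) between and below them, and the dark tray at the right. Image up is tool +x and image right is tool +y. Smoky A at (304,204) is 0.46 m from the base and B at (320,183) is 0.36 m, so A is the one I want. I'll go to amber first and look down from directly above it.

```bash
cat >> h.py <<'E'
from scipy.spatial.transform import Rotation as Ro
CAM=0.072
def toolR():
    q=ctrl.get_obs()["orientation"]; return Ro.from_quat([q[1],q[2],q[3],q[0]]).as_matrix()
def plan(xy,z,yang=None,over=False):
    """print turn about tool z (rad), then shift (mm) in the turned tool frame; yang = wanted angle of tool y (mod pi)"""
    o=ctrl.get_obs(); R=toolR(); a=np.arctan2(R[1,1],R[0,1]); d=0
    if yang is not None: d=(yang-a+np.pi/2)%np.pi-np.pi/2
    a2=a+d; y=np.array([np.cos(a2),np.sin(a2),0]); x=np.array([-y[1],y[0],0])   # x = y cross z_tool(down)... checked below
    if x@R[:,0]*np.cos(d)<0 and abs(d)<1.5: x=-x
    p=np.array([*xy,z]); 
    if over: p=p-CAM*x
    s=p-o["tcp_pos"]
    print("t %.1f turn %.3f then shift x %.1f y %.1f z %.1f  (tcp %s, tilt %s, q6 %.2f yang %.3f)"%(o["t"],-d,*(1000*np.array([s@x,s@y,-s[2]])),o["tcp_pos"],R[:2,2],o["qpos"][5],a))
def hexa(kind,z,seed=(256,284),rad=60,save=None):
    """wrist look: centre and corner yaw of a hexagon at height z"""
    c=ctrl.read_camera("wrist"); b=blob(c,kind,seed,rad,200)
    if save: cv2.imwrite(save,c["color"][:,:,::-1])
    P=np.array([ray(c,p,z) for p in cv2.convexHull(b)[:,0]])
    b=b[:,0]; P=np.array([ray(c,p,z) for p in b]).astype(np.float32)
    M=cv2.moments((P*1e5).astype(np.int32)); C=np.array([M["m10"],M["m01"]])/M["m00"]/1e5
    e=P-C; w=(e[:,0]+1j*e[:,1]); r=abs(w); ph=np.angle((r**6*np.exp(6j*np.angle(w))).sum())/6
    th=np.arange(0,np.pi,np.pi/180); W=[np.ptp(e@[np.cos(t),np.sin(t)]) for t in th]
    print(kind,"centre",C,"corner yaw mod60 deg %.1f"%np.degrees(ph),"width min/max mm %.1f %.1f"%(1e3*min(W),1e3*max(W)),"pixel",cen(b[:,None]))
    return C,ph
E
python3 -c "
from h import *
plan((.397,.306),.16,None,True)"
```

```text
t 0.2 turn 0.000 then shift x -291.6 y -99.2 z 70.9  (tcp [0.2444 0.4925 0.2309], tilt [-0.0006 -0.0007], q6 -0.20 yang 1.110)
```

```bash
python3 -m pendant '[[[1,-42,-14,10,0,0,0],[1,-42,-14,10,0,0,0],[1,-42,-14,10,0,0,0],[1,-42,-14,10,0,0,0],[1,-42,-14,10,0,0,0],[1,-42,-14,10,0,0,0],[1,-40,-15,11,0,0,0],[1,0,0,0,0,0,0],[1,0,0,0,0,0,0]]]'; python3 -c "
from h import *
hexa('amber',.056,save='pics/w1.png')
plan((.397,.306),.16,None,True)"
```

```text
t: 1.38
tcp_pos: [0.4618, 0.2743, 0.1602]
orientation: [-0.0, 0.229, 0.973, 0.0]
ft_force: [0.9, 0.9, 0.4]
gripper_width: 1.004
gripper_force: 0.0Traceback (most recent call last):
  File "<string>", line 3, in <module>
    hexa('amber',.056,save='pics/w1.png')
    ~~~~^^^^^^^^^^^^^^^^^^^^^^^^^^^^^^^^^
  File "h.py", line 37, in hexa
    P=np.array([ray(c,p,z) for p in cv2.convexHull(b)[:,0]])
                                    ~~~~~~~~~~~~~~^^^
cv2.error: OpenCV(4.12.0) /io/opencv/modules/imgproc/src/convhull.cpp:143: error: (-215:Assertion failed) total >= 0 && (depth == CV_32F || depth == CV_32S) in function 'convexHull'
```

View pics/w1.png

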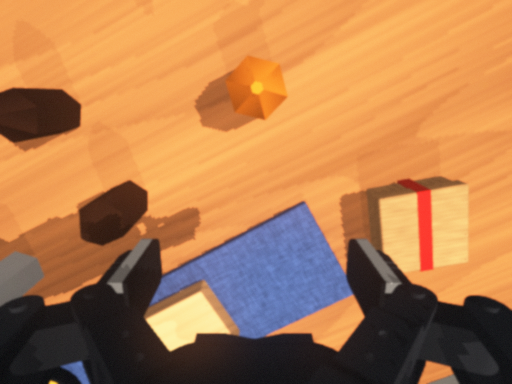

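The wrist view shows amber at (256,88), directly below the camera, and the smokies at (113,212) and (38,113). The first of those is farther from the base. The box is at (420,225). The nadir row is 88, so I'll tune the amber mask there.

Run:
```python
import re
s=open('h.py').read().replace("seed=(256,284)","seed=(256,88)").replace("    P=np.array([ray(c,p,z) for p in cv2.convexHull(b)[:,0]])\n","")
open('h.py','w').write(s)
import cv2
im=cv2.cvtColor(cv2.imread('pics/w1.png'),cv2.COLOR_BGR2HSV)
for p in [(256,88),(240,75),(270,75),(265,105),(245,105),(280,90),(300,60),(320,110),(215,110),(220,60)]: print(p,im[p[1],p[0]])
for p in [(113,212),(90,225),(130,195),(160,225)]: print(p,im[p[1],p[0]])
```

```text
(256, 88) [ 22 197 253]
(240, 75) [ 12 219 227]
(270, 75) [ 16 211 250]
(265, 105) [ 14 215 246]
(245, 105) [ 12 219 222]
(280, 90) [ 17 209 253]
(300, 60) [ 14 170 236]
(320, 110) [ 17 158 250]
(215, 110) [ 11 177 189]
(220, 60) [ 15 161 247]
(113, 212) [  9 170  78]
(90, 225) [  8 164  56]
(130, 195) [  9 176  77]
(160, 225) [ 12 173 225]
```

```bash
sed -i 's/"amber":(h>8)&(h<18)&(s>215)&(v>100)/"amber":(h>8)\&(h<24)\&(s>192)\&(v>100)/; s/"dark":(v<75)/"dark":(v<95)/' h.py
python3 -c "
from h import *
C,ph=hexa('amber',.056)
hexa('dark',.062,(113,212),50)
R=toolR(); a=np.arctan2(R[1,1],R[0,1])
f=ph+np.pi/6; f=f+round((a-f)/(np.pi/3))*np.pi/3
print('flat normal',f)
plan(C,.10,f);plan(C,.018,f)"
```

```text
amber centre [0.3941 0.3093] corner yaw mod60 deg -10.2 width min/max mm 41.8 47.4 pixel [255.5232  87.8451]
dark centre [0.4303 0.1597] corner yaw mod60 deg -15.4 width min/max mm 37.0 69.3 pixel [111.8273 213.8507]
flat normal 1.3921439864508063
t 1.5 turn -0.281 then shift x 72.3 y 21.7 z 60.7  (tcp [0.4614 0.2751 0.1607], tilt [0.0002 0.0003], q6 -0.78 yang 1.111)
t 1.5 turn -0.281 then shift x 72.3 y 21.7 z 142.7  (tcp [0.4614 0.2751 0.1607], tilt [0.0002 0.0003], q6 -0.78 yang 1.111)
```

```bash
python3 -m pendant '[[[1,0,0,0,0,0,-0.14],[1,0,0,0,0,0,-0.141],[1,36,11,0,0,0,0],[1,36.3,10.7,0,0,0,0],[1,0,0,40,0,0,0],[1,0,0,40,0,0,0],[1,0,0,35,0,0,0],[1,0,0,27.7,0,0,0],[1,0,0,0,0,0,0],[0,0,0,0,0,0,0],[0,0,0,0,0,0,0],[0,0,0,0,0,0,0],[0,0,0,0,0,0,0]]]'
```

```text
t: 3.15
tcp_pos: [0.3959, 0.309, 0.0191]
orientation: [0.001, 0.09, 0.996, 0.001]
ft_force: [-0.1, 0.9, 6.2]
gripper_width: 0.485
gripper_force: 61.4
```

```bash
python3 -m pendant '[[[0,0,0,-20,0,0,0],[0,0,0,-50,0,0,0],[0,0,0,-60,0,0,0],[0,0,0,-40,0,0,0],[0,0,0,0,0,0,0]]]'; python3 -c "
from h import *
plan((.593,-.06),.188,.0,True); plan((.59,.04),.188,1.62,True)"
```

```text
t: 3.78
tcp_pos: [0.3968, 0.3093, 0.1915]
orientation: [0.004, 0.09, 0.996, 0.002]
ft_force: [0.4, 0.1, -2.7]
gripper_width: 0.483
gripper_force: 61.5
t 3.8 turn 1.391 then shift x -441.3 y 196.2 z 3.5  (tcp [0.3968 0.3093 0.1915], tilt [0.0074 0.0035], q6 -0.95 yang 1.391)
t 3.8 turn -0.229 then shift x -251.7 y -278.5 z 3.5  (tcp [0.3968 0.3093 0.1915], tilt [0.0074 0.0035], q6 -0.95 yang 1.391)
```

```bash
python3 -m pendant '[[[0,0,0,0,0,0,-0.115],[0,0,0,0,0,0,-0.114],[0,-42,-46.4,0,0,0,0],[0,-42,-46.4,0,0,0,0],[0,-42,-46.4,0,0,0,0],[0,-42,-46.4,0,0,0,0],[0,-42,-46.4,0,0,0,0],[0,-42,-46.4,0,0,0,0],[0,0,0,0,0,0,0],[0,0,0,0,0,0,0]]]'; python3 -c "
from h import *
plan((.59,.04),.188,1.62,True)
c=ctrl.read_camera('wrist');cv2.imwrite('pics/w2.png',c['color'][:,:,::-1])"
```

```text
t: 5.03
tcp_pos: [0.6585, 0.0431, 0.1854]
orientation: [-0.002, -0.024, 1.0, 0.001]
ft_force: [-0.3, 0.6, -2.1]
gripper_width: 0.485
gripper_force: 61.8
t 5.0 turn -0.001 then shift x -3.4 y 0.3 z -2.6  (tcp [0.6585 0.0431 0.1854], tilt [-0.0042  0.0009], q6 -1.72 yang 1.619)
```

View pics/w2.png

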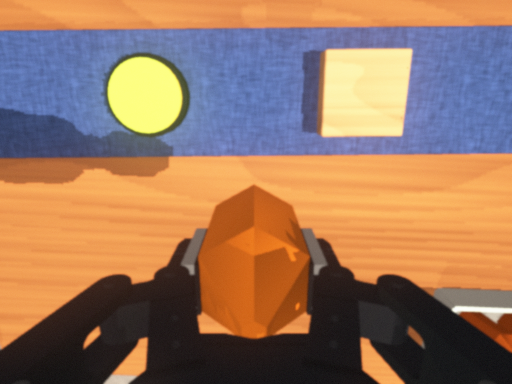

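The wrist view shows amber held, the glowing disc at (147,95) and the plinth top at about (367,92).

```bash
cat > m.py <<'E'
from h import *
c=ctrl.read_camera('wrist')
L=ray(c,cen(blob(c,'yellow',(147,95),60)),.03)
P1=[ray(c,p,.034) for p in ((324.5,48),(412,48),(404,136),(321,136))]
hsv=cv2.cvtColor(c['color'],cv2.COLOR_RGB2HSV).astype(int)
m=(hsv[:,:,0]>95)&(hsv[:,:,0]<125)&(hsv[:,:,1]>60)
up=[];lo=[]
for u in list(range(200,300,4))+list(range(430,510,4)):
    r=np.where(m[:200,u])[0]; up.append(ray(c,(u,r.min()),.01)); lo.append(ray(c,(u,r.max()+1),.01))
for e in (up,lo):
    e=np.array(e); k=np.polyfit(e[:,1],e[:,0],1); print('edge dx/dy,x at y=.04',k[0],np.polyval(k,.04))
b=blob(c,'wood',(367,92),65); x=cv2.boundingRect(b)
rr=cv2.minAreaRect(b); print('light',L,'plinth hand',np.mean(P1,0),'sizes',[np.linalg.norm(P1[i]-P1[i-1]) for i in range(4)],'plinth mask',ray(c,rr[0],.034),x)
E
python3 m.py
```

```text
edge dx/dy,x at y=.04 -0.05766421314444861 0.5283673995526321
edge dx/dy,x at y=.04 -0.056971195137487315 0.6455472154958931
light [ 0.5914 -0.0599] plinth hand [0.5806 0.1404] sizes [np.float64(0.07586015435769274), np.float64(0.0758311285013156), np.float64(0.07592832388062844), np.float64(0.07751416473129427)] plinth mask [0.5797 0.14  ] (320, 49, 91, 88)
```

```bash
python3 -c "
from h import *
plan((.594,-.060),.12,1.63);plan((.594,-.06),.0505,1.63)"
```

```text
t 5.1 turn -0.009 then shift x 70.5 y -100.3 z 66.7  (tcp [0.6585 0.0443 0.1867], tilt [-0.0023  0.0006], q6 -1.72 yang 1.621)
t 5.1 turn -0.009 then shift x 70.5 y -100.3 z 136.2  (tcp [0.6585 0.0443 0.1867], tilt [-0.0023  0.0006], q6 -1.72 yang 1.621)
```

```bash
python3 -m pendant '[[[0,35,-50,0,0,0,0],[0,35.5,-50.3,0,0,0,0],[0,0,0,40,0,0,0],[0,0,0,40,0,0,0],[0,0,0,30,0,0,0],[0,0,0,0,0,0,0],[0,0,0,0,0,0,0]]]'; python3 -c "
from h import *
plan((.594,-.06),.0505,1.63)"
```

```text
t: 6.0
tcp_pos: [0.595, -0.0599, 0.0791]
orientation: [0.001, -0.025, 1.0, -0.0]
ft_force: [0.6, 0.0, -1.4]
gripper_width: 0.483
gripper_force: 62.0
t 6.0 turn -0.009 then shift x 1.0 y -0.1 z 28.6  (tcp [ 0.595  -0.0599  0.0791], tilt [ 0.0019 -0.0006], q6 -1.91 yang 1.621)
```

```bash
python3 -m pendant '[[[0,1,0,15,0,0,0],[0,0,0,10,0,0,0],[0,0,0,3,0,0,0],[0,0,0,0,0,0,0],[0,0,0,0,0,0,0]]]'
```

```text
t: 6.62
tcp_pos: [0.5935, -0.0607, 0.0496]
orientation: [0.0, -0.025, 1.0, -0.0]
ft_force: [0.4, 0.1, -2.3]
gripper_width: 0.483
gripper_force: 62.3
```

```bash
python3 -m pendant '[[[0.8,0,0,0.5,0,0,0],[0.9,0,0,0,0,0,0],[1,0,0,0,0,0,0],[1,0,0,0,0,0,0],[1,0,0,-40,0,0,0],[1,0,0,-60,0,0,0],[1,0,0,-40,0,0,0],[1,0,0,0,0,0,0]]]'; python3 -c "
from h import *
plan((.59,-.1),.18,1.63,True)
hexa('amber',.086,(256,200),120,'pics/w3.png')
for z in (.18,): plan((.4505,-.001),z,1.63,True)"
```

```text
t: 7.62
tcp_pos: [0.5957, -0.0612, 0.1936]
orientation: [0.004, -0.025, 1.0, -0.001]
ft_force: [0.3, 0.5, -0.9]
gripper_width: 1.0
gripper_force: 0.0
t 7.6 turn -0.010 then shift x -64.0 y -38.4 z 13.6  (tcp [ 0.5957 -0.0612  0.1936], tilt [ 0.0082 -0.0024], q6 -1.91 yang 1.620)
amber centre [ 0.5877 -0.0614] corner yaw mod60 deg 2.7 width min/max mm 40.6 52.4 pixel [254.5837 173.4738]
t 7.7 turn -0.010 then shift x 68.0 y 68.2 z 11.0  (tcp [ 0.5942 -0.0608  0.191 ], tilt [ 0.0037 -0.0012], q6 -1.91 yang 1.620)
```

View pics/w3.png

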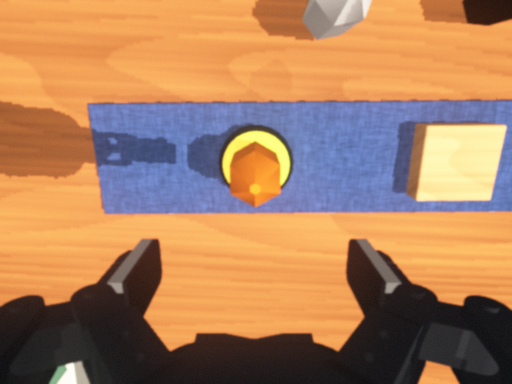

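Amber stands on the light at (255,170). Next is milky, whose base is visible at (335,15).

```bash
python3 -m pendant '[[[1,34,34,0,0,0,0],[1,34,34,11,0,0,0],[1,0,0,0,0,0,0],[1,0,0,0,0,0,0]]]'; python3 -c "
from h import *
C,ph=hexa('white',.07,rad=80,save='pics/w4.png')
R=toolR(); a=np.arctan2(R[1,1],R[0,1])
f=ph+np.pi/6; f=f+round((a-f)/(np.pi/3))*np.pi/3
for f in (f,f-np.pi/3): plan(C,.031,f)"
```

```text
t: 8.18
tcp_pos: [0.5222, 0.0039, 0.1775]
orientation: [-0.0, -0.025, 1.0, -0.0]
ft_force: [0.2, -0.6, 0.1]
gripper_width: 1.001
gripper_force: 0.0
white centre [ 0.4493 -0.0003] corner yaw mod60 deg -15.2 width min/max mm 38.9 44.5 pixel [253.3226  92.1694]
t 8.2 turn 0.315 then shift x 69.9 y -22.9 z 146.7  (tcp [0.5228 0.0035 0.1777], tilt [ 0.0001 -0.0003], q6 -1.83 yang 1.620)
t 8.2 turn 1.362 then shift x 15.1 y -72.0 z 146.7  (tcp [0.5228 0.0035 0.1777], tilt [ 0.0001 -0.0003], q6 -1.83 yang 1.620)
```

```bash
python3 -m pendant '[[[1,0,0,0,0,0,0.17],[1,0,0,0,0,0,0.17],[1,0,0,0,0,0,0.17],[1,0,0,0,0,0,0.17],[1,0,0,0,0,0,0.17],[1,0,0,0,0,0,0.17],[1,0,0,0,0,0,0.17],[1,0,0,0,0,0,0.172],[1,7.5,-36,0,0,0,0],[1,7.6,-36,0,0,0,0],[1,0,0,0,0,0,0],[1,0,0,0,0,0,0]]]'; python3 -c "
from h import *
plan((.4495,-.0003),.031,.258)"
```

```text
t: 9.72
tcp_pos: [0.4501, -0.0006, 0.1785]
orientation: [0.001, 0.611, 0.792, 0.0]
ft_force: [-0.6, 0.7, -0.2]
gripper_width: 1.0
gripper_force: 0.0
t 9.7 turn -0.001 then shift x 0.5 y -0.5 z 147.5  (tcp [ 0.4501 -0.0006  0.1785], tilt [ 0.0018 -0.0005], q6 -0.51 yang 0.257)
```

```bash
python3 -m pendant '[[[1,0,0,45,0,0,0],[1,0,0,45,0,0,0],[1,0,0,35,0,0,0],[1,0,0,22.5,0,0,0],[1,0,0,0,0,0,0],[0,0,0,0,0,0,0],[0,0,0,0,0,0,0],[0,0,0,0,0,0,0],[0,0,0,0,0,0,0]]]'
```

```text
t: 10.85
tcp_pos: [0.4498, -0.0, 0.0318]
orientation: [0.001, 0.61, 0.792, 0.001]
ft_force: [0.1, 0.5, 7.2]
gripper_width: 0.463
gripper_force: 60.4
```

```bash
python3 -m pendant '[[[0,0,0,-20,0,0,0],[0,0,0,-30,0,0,0],[0,0,0,-30,0,0,0],[0,0,0,0,0,0,0]]]';  python3 -c "
from h import *
plan((.5862,.0403),.0425,.257)"
```

```text
t: 11.35
tcp_pos: [0.4501, -0.0001, 0.1124]
orientation: [0.002, 0.61, 0.792, 0.001]
ft_force: [0.9, 0.1, -3.4]
gripper_width: 0.461
gripper_force: 60.9
t 11.3 turn 0.001 then shift x 4.5 y 141.9 z 69.9  (tcp [ 0.4501 -0.0001  0.1124], tilt [ 0.0048 -0.0012], q6 -0.51 yang 0.258)
```

```bash
python3 -m pendant '[[[0,1,35,0,0,0,0],[0,1.5,47,0,0,0,0],[0,1,40,0,0,0,0],[0,1,20,20,0,0,0],[0,0,0,25,0,0,0],[0,0,0,15,0,0,0],[0,0,0,5,0,0,0],[0,0,0,0,0,0,0],[0,0,0,0,0,0,0]]]';  python3 -c "
from h import *
plan((.5862,.0403),.0425,.257)"
```

```text
t: 12.48
tcp_pos: [0.5854, 0.0406, 0.0466]
orientation: [0.001, 0.61, 0.792, 0.0]
ft_force: [-0.2, -0.0, -2.5]
gripper_width: 0.457
gripper_force: 61.1
t 12.5 turn 0.001 then shift x -0.5 y 0.7 z 4.1  (tcp [0.5854 0.0406 0.0466], tilt [ 0.0018 -0.0003], q6 -0.38 yang 0.258)
```

```bash
python3 -m pendant '[[[0,0,0,3.8,0,0,0],[0,0,0,0,0,0,0],[0.8,0,0,0,0,0,0],[0.8,0,0,0,0,0,0],[0.8,0,0,0,0,0,0],[0.8,0,0,-40,0,0,0],[1,0,0,-60,0,0,0],[1,0,0,-40,0,0,0],[1,0,0,0,0,0,0]]]';  python3 -c "
from h import *
plan((.437,.149),.175,None,True)"
```

```text
t: 13.6
tcp_pos: [0.5873, 0.0406, 0.1863]
orientation: [0.004, 0.61, 0.792, 0.002]
ft_force: [-0.2, -0.3, -1.1]
gripper_width: 1.002
gripper_force: 0.0
t 13.6 turn 0.000 then shift x 71.2 y -117.6 z 11.3  (tcp [0.5873 0.0406 0.1863], tilt [ 0.0086 -0.0011], q6 -0.38 yang 0.258)
```

```bash
python3 -m pendant '[[[1,24,-39,0,0,0,0],[1,24,-39,4,0,0,0],[1,23,-39,7,0,0,0],[1,0,0,0,0,0,0],[1,0,0,0,0,0,0]]]'; python3 -c "
from h import *
C,ph=hexa('dark',.062,rad=60,save='pics/w5.png')
R=toolR(); a=np.arctan2(R[1,1],R[0,1])
f=ph+np.pi/6; f=f+round((a-f)/(np.pi/3))*np.pi/3
plan(C,.026,f)"
```

```text
t: 14.22
tcp_pos: [0.454, 0.0795, 0.1707]
orientation: [0.0, 0.61, 0.792, 0.0]
ft_force: [-0.3, 0.5, 0.8]
gripper_width: 0.999
gripper_force: 0.0
dark centre [0.4318 0.1433] corner yaw mod60 deg 29.8 width min/max mm 30.7 37.2 pixel [247.1079  99.1453]
t 14.3 turn 0.261 then shift x 63.9 y -23.0 z 144.8  (tcp [0.4546 0.0793 0.1708], tilt [ 0.001  -0.0002], q6 -0.33 yang 0.258)
```

View pics/w5.png

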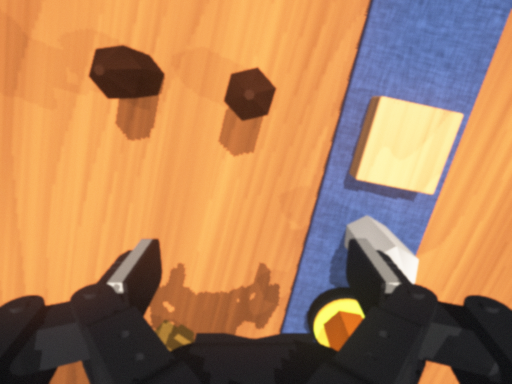

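The smoky mask covers only part of the crystal (31/37 mm against 36/42). Its true centre is about (250,94), so I'll raise the threshold. The other smoky is at (127,72), milky stands at (380,250), and the pyrite is at (172,335).

```bash
sed -i 's/"dark":(v<95)/"dark":(v<130)/' h.py; python3 -c "
from h import *
C,ph=hexa('dark',.062,rad=50)
R=toolR(); a=np.arctan2(R[1,1],R[0,1])
f=ph+np.pi/6; f=f+round((a-f)/(np.pi/3))*np.pi/3
plan(C,.026,f)"
```

```text
dark centre [0.4324 0.1472] corner yaw mod60 deg 27.5 width min/max mm 34.5 39.3 pixel [248.5169  93.6759]
t 14.3 turn 0.301 then shift x 66.9 y -25.3 z 144.9  (tcp [0.4548 0.0793 0.1709], tilt [ 0.0009 -0.0001], q6 -0.33 yang 0.258)
```

```bash
python3 -m pendant '[[[1,0,0,0,0,0,0.15],[1,0,0,0,0,0,0.15],[1,33.5,-12.5,0,0,0,0],[1,33.5,-12.8,0,0,0,0],[1,0,0,45,0,0,0],[1,0,0,45,0,0,0],[1,0,0,32,0,0,0],[1,0,0,22.9,0,0,0],[1,0,0,0,0,0,0],[0,0,0,0,0,0,0],[0,0,0,0,0,0,0],[0,0,0,0,0,0,0],[0,0,0,0,0,0,0],[0,0,0,-20,0,0,0],[0,0,0,-50,0,0,0],[0,0,0,-50,0,0,0],[0,0,0,-30,0,0,0],[0,0,0,0,0,0,0]]]'; python3 -c "
from h import *
plan((.597,-.160),.0365,None)"
```

```text
t: 16.58
tcp_pos: [0.4326, 0.1478, 0.1783]
orientation: [0.002, 0.722, 0.692, 0.002]
ft_force: [0.7, 0.7, -1.6]
gripper_width: 0.413
gripper_force: 60.6
t 16.6 turn 0.000 then shift x -300.7 y 177.1 z 141.8  (tcp [0.4326 0.1478 0.1783], tilt [0.0059 0.0005], q6 0.13 yang -0.042)
```

```bash
python3 -m pendant '[[[0,-38,22,0,0,0,0],[0,-52.5,31,0,0,0,0],[0,-52.5,31,0,0,0,0],[0,-52.5,31,0,0,0,0],[0,-52.5,31,0,0,0,0],[0,-35,21,0,0,0,0],[0,-17.7,10.1,20,0,0,0],[0,0,0,45,0,0,0],[0,0,0,45,0,0,0],[0,0,0,20,0,0,0],[0,0,0,6,0,0,0],[0,0,0,0,0,0,0],[0,0,0,0,0,0,0]]]'; python3 -c "
from h import *
plan((.597,-.160),.0365,None)"
```

```text
t: 18.2
tcp_pos: [0.5956, -0.1603, 0.0399]
orientation: [0.0, 0.722, 0.692, 0.0]
ft_force: [0.4, -0.6, -2.4]
gripper_width: 0.416
gripper_force: 60.7
t 18.2 turn 0.000 then shift x 0.4 y 1.4 z 3.4  (tcp [ 0.5956 -0.1603  0.0399], tilt [ 0.0005 -0.0002], q6 -0.40 yang -0.042)
```

```bash
python3 -m pendant '[[[0,0,1.4,3.2,0,0,0],[0,0,0,0,0,0,0],[0.8,0,0,0,0,0,0],[1,0,0,0,0,0,0],[1,0,0,0,0,0,0],[1,0,0,-40,0,0,0],[1,0,0,-60,0,0,0],[1,0,0,-30,0,0,0],[1,0,0,0,0,0,0]]]';  python3 -c "
from h import *
plan((.408,-.157),.15,None,True)"
```

```text
t: 19.32
tcp_pos: [0.5985, -0.1611, 0.1702]
orientation: [0.003, 0.722, 0.692, 0.001]
ft_force: [-0.5, -0.1, -0.9]
gripper_width: 0.999
gripper_force: 0.0
t 19.3 turn 0.000 then shift x -75.9 y -190.5 z 20.2  (tcp [ 0.5985 -0.1611  0.1702], tilt [ 0.0061 -0.0029], q6 -0.40 yang -0.042)
```

```bash
python3 -m pendant '[[[1,-19,-47.6,0,0,0,0],[1,-19,-47.6,0,0,0,0],[1,-19,-47.6,0,0,0,0],[1,-19,-47.6,0,0,0,0],[1,0,0,0,0,0,0],[1,0,0,0,0,0,0]]]'; python3 -c "
from h import *
c=ctrl.read_camera('wrist');cv2.imwrite('pics/w6.png',c['color'][:,:,::-1]); print(ctrl.get_obs()['tcp_pos'])
hsv=cv2.cvtColor(c['color'],cv2.COLOR_RGB2HSV);print(hsv[60:150:10,216:300:12].tolist())"
```

```text
t: 20.08
tcp_pos: [0.4034, -0.2282, 0.1661]
orientation: [-0.0, 0.722, 0.692, 0.0]
ft_force: [0.6, -0.2, -0.1]
gripper_width: 1.0
gripper_force: 0.0
[ 0.4039 -0.2281  0.1662]
[[[13, 173, 227], [13, 173, 227], [16, 171, 231], [24, 157, 249], [17, 166, 241], [21, 160, 247], [14, 173, 235]], [[13, 170, 229], [13, 172, 228], [24, 156, 250], [24, 156, 250], [24, 156, 250], [23, 158, 249], [14, 169, 238]], [[13, 171, 231], [13, 172, 231], [24, 158, 250], [23, 158, 250], [23, 160, 249], [23, 157, 250], [23, 156, 248]], [[13, 169, 232], [16, 169, 235], [23, 160, 250], [23, 158, 250], [23, 159, 250], [24, 160, 249], [14, 169, 238]], [[13, 171, 232], [24, 158, 249], [23, 159, 249], [23, 158, 250], [23, 157, 250], [23, 158, 250], [14, 169, 238]], [[13, 170, 232], [23, 159, 250], [23, 159, 250], [23, 158, 249], [23, 161, 249], [19, 168, 238], [14, 167, 241]], [[14, 171, 235], [20, 168, 238], [18, 177, 197], [22, 160, 249], [23, 159, 250], [12, 182, 171], [15, 168, 241]], [[14, 166, 239], [12, 180, 176], [12, 179, 170], [12, 176, 184], [17, 175, 220], [14, 167, 237], [15, 167, 241]], [[14, 170, 238], [14, 167, 241], [12, 177, 174], [12, 178, 183], [12, 181, 175], [14, 169, 238], [15, 166, 242]]]
```

View pics/w6.png

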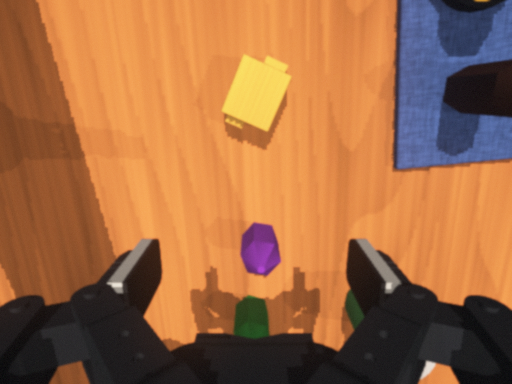

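The pyrite top is around (257,93), with small cubes at (275,63) and (234,124). Violet is at (260,248), and the green look-alike at (252,317) is close to it.

```bash
cat > py.py <<'E'
from h import *
c=ctrl.read_camera('wrist'); hsv=cv2.cvtColor(c['color'],cv2.COLOR_RGB2HSV)
m=cv2.inRange(hsv,(19,120,215),(31,255,255)); m[:, :190]=0; m[:,320:]=0; m[160:]=0
m=cv2.morphologyEx(m,cv2.MORPH_OPEN,cv2.getStructuringElement(cv2.MORPH_ELLIPSE,(25,25)))
cs,_=cv2.findContours(m,0,cv2.CHAIN_APPROX_NONE); b=max(cs,key=cv2.contourArea)[:,0]
P=np.array([ray(c,p,.034) for p in b],np.float32)*1000
(r,(w,h),a)=cv2.minAreaRect(P); q=cv2.boxPoints((r,(w,h),a))
e=q[1]-q[0]; e2=q[2]-q[1]
s=min((e,e2),key=np.linalg.norm); f=np.arctan2(s[1],s[0])
C=np.array(r)/1000
print(C,w,h,'short axis dir deg',np.degrees(f))
plan(C,.003,f)
v=blob(c,'violet',(260,248),50); print('violet',ray(c,cen(v),.03))
g=blob(c,'green',(252,317),30); print('green',ray(c,cen(g),.03))
E
python3 py.py
```

```text
[ 0.4091 -0.1536] 55.70809555053711 43.25621795654297 short axis dir deg -25.613514
t 20.2 turn 0.406 then shift x 69.2 y -27.6 z 163.3  (tcp [ 0.4041 -0.228   0.1663], tilt [-0.0001  0.0005], q6 -0.71 yang -0.041)
violet [ 0.4067 -0.3044]
green [ 0.3946 -0.396 ]
```

```bash
python3 -m pendant '[[[1,0,0,0,0,0,0.136],[1,0,0,0,0,0,0.135],[1,0,0,0,0,0,0.135],[1,34.6,-13.8,0,0,0,0],[1,34.6,-13.8,0,0,0,0],[1,0,0,45,0,0,0],[1,0,0,45,0,0,0],[1,0,0,40,0,0,0],[1,0,0,20,0,0,0],[1,0,0,10,0,0,0],[1,0,0,0,0,0,0],[0,0,0,0,0,0,0],[0,0,0,0,0,0,0],[0,0,0,0,0,0,0],[0,0,0,0,0,0,0]]]'; python3 -c "
from h import *
plan((.409,-.1536),.003,None)"
```

```text
t: 22.05
tcp_pos: [0.4092, -0.1544, 0.0077]
orientation: [0.001, 0.847, 0.532, 0.0]
ft_force: [-0.7, 0.9, 5.5]
gripper_width: 0.505
gripper_force: 61.3
t 22.1 turn 0.000 then shift x 0.7 y -0.5 z 4.7  (tcp [ 0.4092 -0.1544  0.0077], tilt [ 0.0018 -0.0011], q6 -0.17 yang -0.448)
```

```bash
python3 -m pendant '[[[0.7,0,0,0,0,0,0],[0.7,0,0,0,0,0,0],[0.7,0,0,5,0,0,0],[0.7,0,0,0,0,0,0],[0,0,0,0,0,0,0],[0,0,0,0,0,0,0],[0,0,0,0,0,0,0]]]'; python3 -m pendant '[[[0,0,0,-20,0,0,0],[0,0,0,-50,0,0,0],[0,0,0,-50,0,0,0],[0,0,0,-45,0,0,0],[0,0,0,0,0,0,0]]]'; python3 -c "
from h import *
plan((.5807,.1404),.037,0)"
```

```text
t: 22.92
tcp_pos: [0.4085, -0.154, 0.0018]
orientation: [0.0, 0.847, 0.532, 0.0]
ft_force: [-0.1, 0.1, 1.5]
gripper_width: 0.51
gripper_force: 61.7
t: 23.55
tcp_pos: [0.4102, -0.1551, 0.1696]
orientation: [0.003, 0.846, 0.532, 0.001]
ft_force: [1.5, -0.7, -5.0]
gripper_width: 0.503
gripper_force: 63.0
t 23.6 turn -0.448 then shift x 295.5 y 170.5 z 132.6  (tcp [ 0.4102 -0.1551  0.1696], tilt [ 0.0057 -0.0041], q6 -0.17 yang -0.448)
```

```bash
python3 -m pendant '[[[0,0,0,0,0,0,-0.131],[0,0,0,0,0,0,-0.131],[0,0,0,0,0,0,-0.131],[0,38,19,0,0,0,0],[0,55,28,0,0,0,0],[0,55,28,0,0,0,0],[0,55,28,0,0,0,0],[0,50,26,0,0,0,0],[0,35,17,0,0,0,0],[0,16,8,15,0,0,0],[0,0,0,40,0,0,0],[0,0,0,40,0,0,0],[0,0,0,15,0,0,0],[0,0,0,0,0,0,0],[0,0,0,0,0,0,0]]]'; python3 -c "
from h import *
plan((.5807,.1404),.0363,-.054)"
```

```text
t: 25.42
tcp_pos: [0.5801, 0.1409, 0.058]
orientation: [0.001, 0.726, 0.687, 0.001]
ft_force: [0.3, -0.4, -3.4]
gripper_width: 0.509
gripper_force: 62.5
t 25.4 turn -0.001 then shift x -0.4 y 0.7 z 21.7  (tcp [0.5801 0.1409 0.058 ], tilt [0.0023 0.0001], q6 0.11 yang -0.055)
```

```bash
python3 -m pendant '[[[0,0,0.5,14,0,0,0],[0,0,0,6,0,0,0],[0,0,0,1.5,0,0,0],[0,0,0,0,0,0,0],[0,0,0,0,0,0,0]]]'
```

```text
t: 26.05
tcp_pos: [0.5795, 0.1411, 0.0358]
orientation: [0.0, 0.726, 0.687, 0.0]
ft_force: [-3.1, -0.6, 4.3]
gripper_width: 0.507
gripper_force: 63.7
```

Contact was felt (about +8 N against the held weight), so the pyrite is seated. I'll release, rise and look down at it.

```bash
python3 -m pendant '[[[0.8,0,0,0,0,0,0],[0.9,0,0,0,0,0,0],[1,0,0,0,0,0,0],[1,0,0,-40,0,0,0],[1,0,0,-60,0,0,0],[1,0,0,-40,0,0,0],[1,-45,0,0,0,0,0],[1,-27,0,0,0,0,0],[1,0,0,0,0,0,0],[1,0,0,0,0,0,0]]]'; python3 -c "
from h import *
c=ctrl.read_camera('wrist');cv2.imwrite('pics/w7.png',c['color'][:,:,::-1]); print(ctrl.get_obs()['tcp_pos'])
plan((.4067,-.3055),.16,None,True)"
```

```text
t: 27.3
tcp_pos: [0.5755, 0.0697, 0.1751]
orientation: [-0.0, 0.726, 0.687, 0.0]
ft_force: [0.7, 0.1, 0.6]
gripper_width: 1.001
gripper_force: 0.0
[0.5755 0.07   0.175 ]
t 27.4 turn 0.000 then shift x -456.1 y -148.0 z 15.0  (tcp [0.5755 0.07   0.175 ], tilt [-0.0002  0.0005], q6 -0.02 yang -0.055)
```

View pics/w7.png

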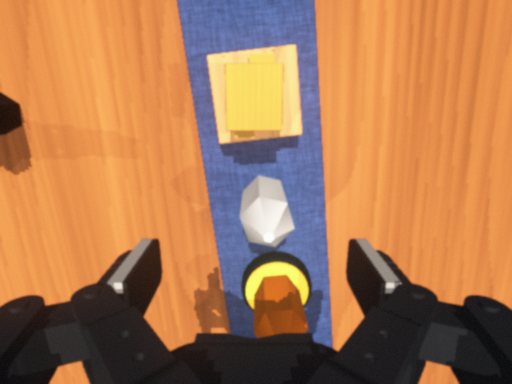

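The view shows the pyrite flat on the plinth at (254,97), milky standing at (266,211), and amber on the light. I'll compute the pyrite's offset.

```bash
python3 -c "
from h import *
c=ctrl.read_camera('wrist')
print(ray(c,(254.5,97),.068),[ray(c,p,.068) for p in ((225,63),(284,63),(284,131),(227,131))], ray(c,(256.2,94.2),.034))"
python3 -m pendant '[[[1,-40,-13,0,0,0,0],[1,-57,-18.5,0,0,0,0],[1,-57,-18.5,0,0,0,0],[1,-57,-18.5,0,0,0,0],[1,-57,-18.5,0,0,0,0],[1,-57,-18.5,0,0,0,0],[1,-57,-18.5,0,0,0,0],[1,-45,-15,5,0,0,0],[1,-29,-9,10,0,0,0],[1,0,0,0,0,0,0],[1,0,0,0,0,0,0]]]'; python3 -c "
from h import *
C,ph=hexa('violet',.044,rad=80,save='pics/w8.png')
R=toolR(); a=np.arctan2(R[1,1],R[0,1])
f=ph+np.pi/6; f=f+round((a-f)/(np.pi/3))*np.pi/3
plan(C,.009,f);plan(C,.009,f+1.047)
plan((.4067,-.3055),.16,None,True)"
```

```text
[0.5796 0.1391] [array([0.5591, 0.1646]), array([0.6028, 0.1622]), array([0.6015, 0.1122]), array([0.5567, 0.1146])] [0.5813 0.1411]
t: 28.78
tcp_pos: [0.4032, -0.377, 0.1601]
orientation: [-0.0, 0.726, 0.688, 0.0]
ft_force: [0.1, -0.2, -0.3]
gripper_width: 1.0
gripper_force: 0.0
violet centre [ 0.4059 -0.3029] corner yaw mod60 deg -8.4 width min/max mm 30.9 35.2 pixel [252.2679  90.3845]
t 28.8 turn -0.431 then shift x 67.7 y 29.5 z 151.3  (tcp [ 0.4034 -0.3767  0.1603], tilt [0.0002 0.0005], q6 -0.90 yang -0.054)
t 28.8 turn -1.478 then shift x 8.3 y 73.4 z 151.3  (tcp [ 0.4034 -0.3767  0.1603], tilt [0.0002 0.0005], q6 -0.90 yang -0.054)
t 28.8 turn 0.000 then shift x -0.7 y -0.5 z 0.3  (tcp [ 0.4034 -0.3767  0.1603], tilt [0.0002 0.0005], q6 -0.90 yang -0.054)
```

View pics/w8.png

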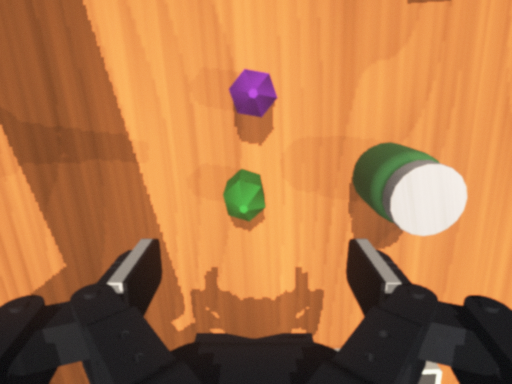

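```bash
sed -i 's/(h>125)&(h<150)&(s>120)/(h>118)\&(h<165)\&(s>60)/' h.py; python3 -c "
from h import *
C,ph=hexa('violet',.044,rad=50)
R=toolR(); a=np.arctan2(R[1,1],R[0,1])
f=ph+np.pi/6; f=f+round((a-f)/(np.pi/3))*np.pi/3
plan(C,.009,f)
c=ctrl.read_camera('wrist'); print(ray(c,(253,93.5),.044),'jar',ray(c,(425,198),.085))"
```

```text
violet centre [ 0.406  -0.3047] corner yaw mod60 deg -12.3 width min/max mm 32.8 37.3 pixel [252.3796  92.738 ]
t 28.9 turn -0.362 then shift x 67.9 y 24.4 z 151.5  (tcp [ 0.4035 -0.3767  0.1605], tilt [0.0003 0.0002], q6 -0.90 yang -0.053)
[ 0.4066 -0.305 ] jar [ 0.5283 -0.3849]
```

```bash
python3 -m pendant '[[[1,0,0,0,0,0,-0.12],[1,0,0,0,0,0,-0.12],[1,0,0,0,0,0,-0.115],[1,34,12.3,0,0,0,0],[1,34,12.3,0,0,0,0],[1,0,0,45,0,0,0],[1,0,0,45,0,0,0],[1,0,0,35,0,0,0],[1,0,0,20,0,0,0],[1,0,0,8,0,0,0],[1,0,0,0,0,0,0],[0,0,0,0,0,0,0],[0,0,0,0,0,0,0],[0,0,0,0,0,0,0],[0,0,0,0,0,0,0]]]'; python3 -c "
from h import *
plan((.4062,-.305),.009,None)"
```

```text
t: 30.8
tcp_pos: [0.4064, -0.3062, 0.008]
orientation: [0.001, 0.594, 0.805, -0.0]
ft_force: [-0.2, 0.5, 5.6]
gripper_width: 0.388
gripper_force: 60.2
t 30.8 turn 0.000 then shift x 1.2 y 0.1 z -1.0  (tcp [ 0.4064 -0.3062  0.008 ], tilt [ 0.0009 -0.0011], q6 -1.17 yang 0.300)
```

```bash
python3 -m pendant '[[[0,0,0,-20,0,0,0],[0,0,0,-50,0,0,0],[0,0,0,-50,0,0,0],[0,0,0,-50,0,0,0],[0,0,0,0,0,0,0]]]'; python3 -c "
from h import *
plan((.5800,.138),.0765,None)"
```

```text
t: 31.42
tcp_pos: [0.4078, -0.3077, 0.1814]
orientation: [0.004, 0.593, 0.805, -0.001]
ft_force: [-0.4, -0.4, -1.7]
gripper_width: 0.39
gripper_force: 59.9
t 31.4 turn 0.000 then shift x 374.9 y 296.3 z 104.9  (tcp [ 0.4078 -0.3077  0.1814], tilt [ 0.0058 -0.0067], q6 -1.17 yang 0.300)
```

```bash
python3 -m pendant '[[[0,26,20.5,0,0,0,0],[0,42,33,0,0,0,0],[0,45,36,0,0,0,0],[0,45,36,0,0,0,0],[0,45,36,0,0,0,0],[0,45,36,0,0,0,0],[0,45,35,0,0,0,0],[0,42,33,0,0,0,0],[0,27,21,0,0,0,0],[0,13,10,0,0,0,0],[0,0,0,35,0,0,0],[0,0,0,35,0,0,0],[0,0,0,12,0,0,0],[0,0,0,0,0,0,0],[0,0,0,0,0,0,0]]]'; python3 -c "
from h import *
plan((.5800,.138),.0765,None)"
```

```text
t: 33.3
tcp_pos: [0.5795, 0.1398, 0.0966]
orientation: [0.001, 0.594, 0.805, 0.001]
ft_force: [0.6, -0.1, -0.4]
gripper_width: 0.389
gripper_force: 60.0
t 33.3 turn 0.000 then shift x -1.9 y -0.1 z 20.1  (tcp [0.5795 0.1398 0.0966], tilt [0.0023 0.    ], q6 -0.25 yang 0.300)
```

```bash
python3 -m pendant '[[[0,-1.5,0,12,0,0,0],[0,0,0,6,0,0,0],[0,0,0,2,0,0,0],[0,0,0,0,0,0,0],[0,0,0,0,0,0,0]]]'
```

```text
t: 33.92
tcp_pos: [0.5788, 0.1386, 0.076]
orientation: [0.0, 0.593, 0.805, -0.0]
ft_force: [-3.0, -1.4, 6.2]
gripper_width: 0.391
gripper_force: 60.6
```

```bash
python3 -m pendant '[[[0.7,0,0,0,0,0,0],[0.8,0,0,0,0,0,0],[1,0,0,0,0,0,0],[1,0,0,-20,0,0,0],[1,0,0,-50,0,0,0],[1,0,0,-50,0,0,0],[1,-45,0,0,0,0,0],[1,-50,0,0,0,0,0],[1,-50,-20,0,0,0,0],[1,-20,-40,0,0,0,0],[1,0,0,0,0,0,0],[1,0,0,0,0,0,0]]]'; python3 -c "
from h import *
s=[ctrl.read_camera(n)['color'][:,:,::-1] for n in ('scene','side','wrist')]
a=cv2.resize(s[0][130:320,110:410],None,fx=1.33,fy=1.33);b=cv2.resize(s[1][120:330,120:420],None,fx=1.33,fy=1.33)
h=min(len(a),len(b)); t=np.hstack([a[:h],b[:h]]); w=np.zeros((340,t.shape[1],3),np.uint8); w[:,:454]=cv2.resize(s[2],(454,340))
cv2.imwrite('pics/f.png',np.vstack([t,w]))"
```

```text
t: 35.42
tcp_pos: [0.5708, -0.0365, 0.1954]
orientation: [0.0, 0.594, 0.805, 0.0]
ft_force: [0.8, 0.1, 0.8]
gripper_width: 1.004
gripper_force: 0.0
```

View pics/f.png

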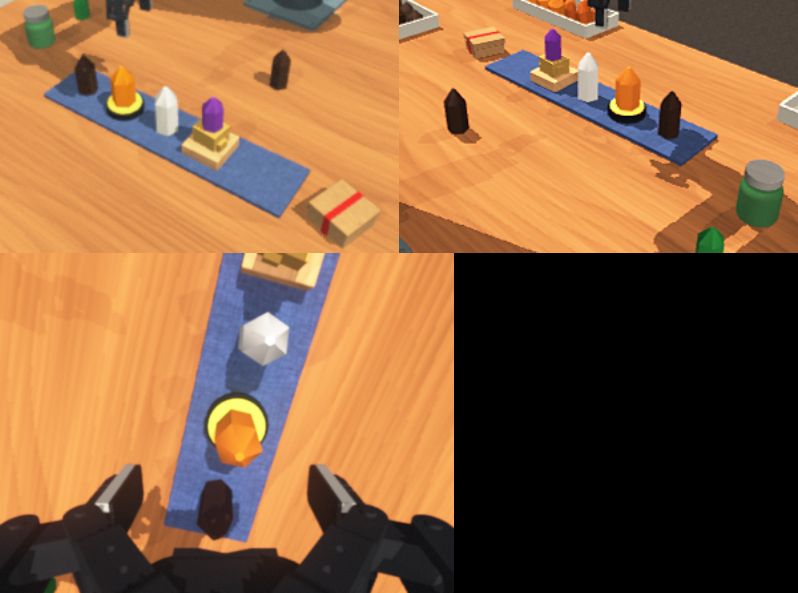

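All five are standing in an even row: smoky (85,72), amber (124,90), milky (166,110) and violet on the pyrite (212,118) in the scene crop. The jar and box haven't moved. One quick number check, then I'll hand in.

```bash
python3 -c "
from h import *
S=ctrl.read_camera('scene');D=ctrl.read_camera('side')
def p(u,v,a=(110,130)): return (a[0]+u/1.33,a[1]+v/1.33)
for n,k,a,b,z in (('amber','amber',(124,85),(627,90),.067),('milky','white',(166,110),(587,77),.057),('smoky','dark',(86,75),(670,115),.05),('violet','violet',(212,115),(553,47),.098)):
    A=blob(S,k,p(*a),17,30);B=blob(D,k,p(b[0]-399,b[1],(120,120)),20,30)
    print(n,*[None if x is None else ray(c,cen(x),z) for c,x in ((S,A),(D,B))])"
```

```text
amber [ 0.5947 -0.0599] [ 0.5886 -0.0643]
milky [0.5875 0.0406] [0.5776 0.0338]
smoky [ 0.6078 -0.1597] [ 0.5893 -0.1691]
violet [0.582  0.1404] [0.5756 0.1365]
```

```bash
python3 -c "
from station import ctrl
print(ctrl.close_job())"
```

```text
the job is handed in; nothing more can be done
None
```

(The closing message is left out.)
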